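# Hook and snap the refill cover onto the carrom coin dispenser

## Task

The refill cover of the grey coin dispenser is lying tilted and pulled back from its place. Slide it forward until its blue front lip is hooked fully into the slot under the blue bar, then pivot its raised rear end down until the orange catch snaps over it and it lies flat. Leave the striker, the canister and the cups on their tray where they are, and let go of everything at the end.

Things in the scene. Friction and masses are not known exactly. Their poses are not given: they have to be found in the camera images.
- dispenser: Grey plastic coin dispenser fixed to the table, 213 mm long (x), 120 wide (y), 69 high. Origin: on the table under the centre of the closed cover; x runs along the box to the slot end, y left, z up. Solid rear block from x=-66 to -125 mm with a flat deck 68.5 high. From x=-66 to 78 an open well between side walls (inner faces y=+-52, tops 68.5 high).
- ledge (a point): Point on the well's floor for the cover: dispenser frame x=0, y=42, z=55 mm. Along each side wall runs such a ledge, from |y|=32 to 52 mm and x=-52 to 78, top 55 mm high, on which the cover's lip slides and the closed cover lies.
- slot (a point): Middle of the slot's mouth, below the inner edge of the blue bar: dispenser frame x=66, y=0, z=59.5 mm. The bar spans x=66 to 88, underside 64, top 69 mm high; the slot below it is 9 mm high and ends at a wall at x=78. Axes as the dispenser's.
- latch (a joint): Orange spring catch, 50 mm wide, at the well's rear edge; slides backwards (dispenser -x). 0 m = fully out, up to 0.008 pushed back; springs out by itself (4.5 N when out, about 10 N at 4 mm). Its upper face is a ramp: the cover's rear edge pressed down pushes it back, then it snaps out over the cover's top. Takes 8 to 15 N on the pad, most at first; press until flat.
- latch_nose (a point): Tip of the orange catch: with the catch out, x=-61, y=0, z=63 mm in the dispenser's frame; it overhangs the closed cover's rear edge by about 3 mm.
- cover: Loose light-grey plastic cover, about 0.12 kg. Plate 130 mm long (x -65 to 65), 98 wide (y), 5 thick; origin at the centre of the plate's underside, z out of its top, x towards the lip. Closed: origin at about x=0 to 1, y=0 (+-3), z=55 mm in the dispenser's frame, flat. At the start its x lies along the dispenser's within 2 degrees, but dips towards the lip by 0.2 rad.
- cover_lip (a point): Middle of the front edge of the blue lip: cover frame x=77, y=0, z=2 mm. The lip is x=65 to 77, 84 mm wide, 4 thick, level with the plate's underside. At the start it rests on the ledges 14 to 42 mm short of the slot's end wall. Pushed, the cover slides forward lightly (about 1 N) and stops when the lip meets that wall; its rear then stays up until pressed.
- cover_skirt (a point): Middle of the lower edge of the cover's rear skirt: cover frame x=-61.5, y=0, z=-14 mm. The skirt is 7 mm thick (x=-65 to -58), 80 wide, its lower edge rounded. At the start it stands on the rear deck; it can go down past the catch only with the lip fully in the slot.
- cover_rib (a point): Middle of the top of the dark-grey rib on the cover (8 mm thick in x, 60 wide in y, rising 18 mm above the plate): in the cover's frame x=-22, y=0, z=23 mm. It can be pushed from behind or pinched.
- cover_pad (a point): Middle of the press pad, a darker rectangle on the plate behind the rib (free area from x=-65 to -26 mm): in the cover's frame x=-45, y=0, z=5 mm.
- striker: Purple acrylic carrom striker, a disc 41 mm across and 10 thick, loose, flat on the table to the right (-y side) of the dispenser. Origin under its centre. Bystander.
- canister: Blue ceramic screw-top canister, 92 mm across, 128 high, loose, standing to the left (+y side) of the dispenser. Origin under its centre. Bystander.
- cup_a: Glass cup, 72 mm across, 90 high, loose, on the aluminium tray (250 x 160 x 16 mm, fixed) at the right of the table. Origin under its centre. Bystander.
- cup_b: The second such glass cup on the same tray. Bystander.

How it is judged (in metres and radians):
On the way:
1. the lip is at least 5 mm inside the slot while the rear end is still raised (x of cover_lip in the frame of dispenser above 0.071 m and z of cover_lip in the frame of dispenser below 0.063 m and angle between cover's own z axis and vertical above 0.1 rad), for 0.1 s.
At the end, for the whole second after the job is handed in: The cover lies flat (within 0.03 rad) and at rest in the dispenser's well, its lip at least 7 mm inside the slot, its press pad within 2.5 mm of its closed height, and the catch is out over its rear edge (joint below 2 mm) (angle between cover's own z axis and vertical below 0.03 rad and x of cover_lip in the frame of dispenser above 0.073 m and z of cover_lip in the frame of dispenser between 0.053 and 0.06 m and z of cover_pad in the frame of dispenser between 0.056 and 0.0625 m and value of joint latch below 0.002 m and linear speed of cover below 0.02 m/s); the robot touches nothing.
It fails at once if the striker moved by more than 25 mm or tipped (distance of striker from where it was at the start of the episode above 0.025 m or angle between striker's own z axis and vertical above 0.3 rad).
It fails at once if the canister moved by more than 25 mm or tipped (distance of canister from where it was at the start of the episode above 0.025 m or angle between canister's own z axis and vertical above 0.3 rad).
It fails at once if a cup moved by more than 25 mm or tipped (distance of cup_a from where it was at the start of the episode above 0.025 m or angle between cup_a's own z axis and vertical above 0.3 rad).
It fails at once if a cup moved by more than 25 mm or tipped (distance of cup_b from where it was at the start of the episode above 0.025 m or angle between cup_b's own z axis and vertical above 0.3 rad).
It also fails if it takes over 38 s, if anything falls off the work surface, if the arm or the gripper's body presses on something with over 40 N, if the wrist force passes 120 N, or if a joint passes its speed limit or range.

## Robot

A 6-joint arm with a two-finger parallel gripper is mounted at the origin on the work surface. World frame = base frame: x ahead of the robot, y to its left, z up, the work surface at z = 0. Lengths are in mm, angles in rad, forces in N, time in s.
With the tool pointing down it reaches from about 275 to 1000 mm from the base axis. Payload 8.4 kg.
Tool frame: the origin (TCP) lies between the finger pads; the fingertips stand 22 mm ahead of it and the grasp point (between the pads) lies 3 mm ahead of it (r.nose_length is the z of the fingertips in the tool frame, in mm); z points along the fingers, y is the line along which they close (so a half turn about z gives the same grasp; the last joint's range is limited). The gripper opens to 85 mm and grips with 20 to 120 N. Pads are 22 mm wide; open, the fingers measure 114 mm over their backs; the gripper's body (76 mm by 85 mm) begins 54 mm behind the grasp point. The pads swing forward as they close: fully open they stand 13 mm farther back than shut.
Start: joints at [-1.138, 0.353, 1.633, -0, 1.155, -0.002], TCP at [263.267, -566.85, 253.281] pointing down, gripper open.
Joint ranges: [-2.63, 2.63], [-0.92, 2.1], [0.06, 2.66], [-1.3, 4.44], [0, 2.69], [-3.02, 3.02]. Speed limits (rad/s): [2.22, 2.22, 2.79, 3.14, 3.14, 3.14].

## Interface

Orientations are given as [roll, pitch, yaw] about the fixed x, y, z axes, in that order (R = Rz(yaw) Ry(pitch) Rx(roll)).
In Python, from rig import r gives the robot as it stands.
- The arm moves only by the shell command python3 steer.py 'ROWS' [FORCE]. ROWS is rows parted by semicolons, their numbers by spaces, 1 to 5 of them, each of 7 numbers: a rotation vector rx, ry, rz in rad, then dx, dy, dz in mm, then the opening from 0.0 (shut) to 1.0 (fully open); each row shifts and turns the commanded pose from where the row before left it, along the tool's axes as they then stand; what a row does not reach is not made up. A row lasts 1/12 s, in which the tool goes at most 41.7 mm and 0.125 rad, less where a joint would pass 70% of its speed; a pose out of reach is approached as far as the arm can. The fingers move at their own pace and stop on an object; FORCE is the grip in N (left out, the last holds). Time passes only in rows, so rows that do not move let the fingers close. It prints the time, the measured TCP pose, the force, the opening and the grip force at its end.
- r.sense(): the state, without advancing time (a new reading comes with each control period).
- r.grab_frame(name): name is "scene" or "top" or "wrist"; returns the picture (400x640x3 uint8, red, green, blue); there is no depth.
- r.camera_params(name): a dict with "fx", "fy", "cx", "cy" (pixels), "dist_coeffs" ([k1, k2, p1, p2, k3] as OpenCV has them; the pictures are not rectified), "rvec" (rotation vector, rad) and "tvec" (3), from world to camera coordinates, as OpenCV has them. Camera axes: x right, y down, z forward; pixel columns grow to the right and rows downward; lengths in mm; the calibration is good to about 2 mm. A picture is of the moment at which its call begins: read the wrist's pose just before it. camera_params takes no time and is no camera call; for the wrist camera it gives the pose at the moment of the call.
- r.sign_off(): hands the job in; it is judged then, once.
The state is a dict: "clock": time; "qpos": joint angles; "qvel": joint speeds; "joint_efforts": joint torques, N m; "eef_pos": TCP position; "tcp_rot": TCP orientation; "contact_force": force on the tool from outside, world axes, zero at the start; "wrist_torque": the same for the moment, N m; "opening": opening from 0.0 (shut) to 1.0 (fully open); "grasp_force": force on a finger pad.
Only numpy, scipy, OpenCV 4.12 (cv2) and the standard library are available. Lean on these libraries where they do the work, as an engineer would, in place of code of your own. Each camera call takes 0.05 s, during which the arm holds its last target. There are 200 camera calls.

## Working session

There is one attempt and no reset: what is moved stays moved. The work goes in short steps, Python scripts to look and compute and a shell command to move; the robot and the scene stay as the last step left them, time stands still between calls to the robot, and variables do not carry over. Pictures are saved under pics/ and viewed, at most 10 in all, crops included, and the job is handed in when it is done.

```bash
ls; mkdir -p pics
python3 - <<'E'
from rig import r
import cv2
s=r.sense();print(s['clock'],s['eef_pos'],s['tcp_rot'],s['opening'])
for n in("scene","top"):
    cv2.imwrite(f"pics/{n}0.png",r.grab_frame(n)[:,:,::-1]); print({k:v for k,v in r.camera_params(n).items()})
E
```

```text
pics
rig.py
steer.py
0.0 [ 263.08554244 -566.43992207  252.55815932] [-3.14020728e+00  3.71646115e-06  4.34810904e-01] 0.9982201369457508
{'fx': 447.45547875158275, 'fy': 447.45547875158275, 'cx': 321.6716216915995, 'cy': 203.11014048478154, 'dist_coeffs': array([-0.10080158,  0.        ,  0.        ,  0.        ,  0.        ]), 'rvec': array([ 1.16097858,  2.1612004 , -1.13846518]), 'tvec': array([ 391.69809585, -158.60147208, 1430.92301869])}
{'fx': 486.885506332238, 'fy': 486.885506332238, 'cx': 313.9977222034533, 'cy': 207.7503633747911, 'dist_coeffs': array([-0.02137005,  0.        ,  0.        ,  0.        ,  0.        ]), 'rvec': array([ 2.13698135, -2.17343175,  0.16098537]), 'tvec': array([-129.69440227,  569.54280836, 1232.60952275])}
```

View pics/top0.png

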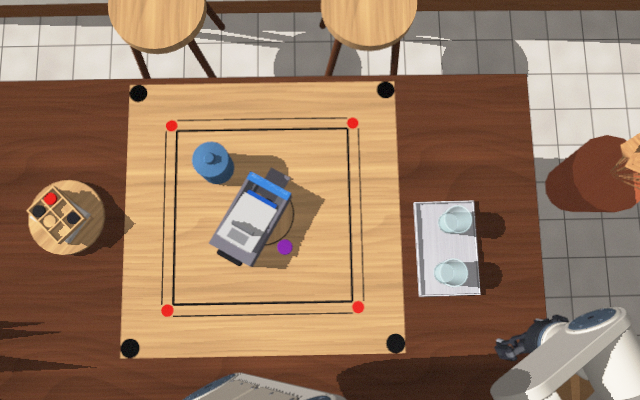

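View pics/scene0.png

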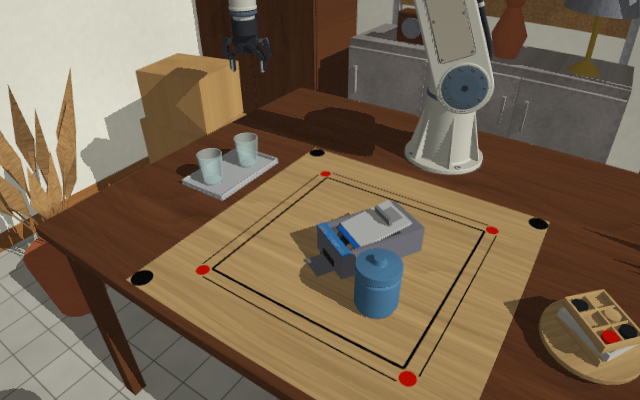

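Top view: dispenser at about (252,218), blue bar towards (270,182), striker at (285,247), canister at (212,162). I'll enlarge the dispenser and extract the blue masks.

```bash
cat > h.py <<'E'
import cv2, numpy as np
from rig import r
def ray(n,px,P=None):
    p=P or r.camera_params(n)
    K=np.array([[p['fx'],0,p['cx']],[0,p['fy'],p['cy']],[0,0,1]])
    u=cv2.undistortPoints(np.array(px,float).reshape(-1,1,2),K,np.array(p['dist_coeffs'])).reshape(-1,2)
    R=cv2.Rodrigues(np.array(p['rvec']))[0]
    d=np.c_[u,np.ones(len(u))]@R
    return -R.T@np.array(p['tvec']),d
def onz(n,px,z,P=None):
    c,d=ray(n,px,P); return c+d*((z-c[2])/d[:,2])[:,None]
def proj(n,X,P=None):
    p=P or r.camera_params(n)
    K=np.array([[p['fx'],0,p['cx']],[0,p['fy'],p['cy']],[0,0,1]])
    return cv2.projectPoints(np.array(X,float).reshape(-1,1,3),np.array(p['rvec']),np.array(p['tvec']),K,np.array(p['dist_coeffs']))[0].reshape(-1,2)
E
python3 - <<'E'
from h import *
im=cv2.imread("pics/top0.png"); x0,y0=180,130
cv2.imwrite("pics/topc.png",cv2.resize(im[y0:y0+150,x0:x0+150],None,fx=4,fy=4,interpolation=cv2.INTER_CUBIC))
hsv=cv2.cvtColor(im,cv2.COLOR_BGR2HSV)
m=cv2.inRange(hsv,(100,170,60),(120,255,255));m[:, :180]=0;m[:,330:]=0
n,l,st,c=cv2.connectedComponentsWithStats(m)
for i in range(1,n):
    if st[i,4]>15:
        pts=np.argwhere(l==i)[:,::-1].astype(np.float32); b=cv2.minAreaRect(pts)
        print(st[i],b); print(onz("top",cv2.boxPoints(b),69).round(1))
E
```

```text
[248 173  42  27 268] ((268.4241943359375, 185.56307983398438), (45.173622131347656, 7.767078399658203), 28.442928314208984)
[[642.7  32.8  69. ]
 [660.5  23.3  69. ]
 [602.6 -78.5  69. ]
 [585.1 -68.8  69. ]]
[247 190  30  18 122] ((261.6468505859375, 198.23886108398438), (31.866979598999023, 4.139983654022217), 29.357751846313477)
[[606.2  32.7  69. ]
 [615.5  27.5  69. ]
 [573.8 -43.4  69. ]
 [564.6 -38.2  69. ]]
```

View pics/topc.png

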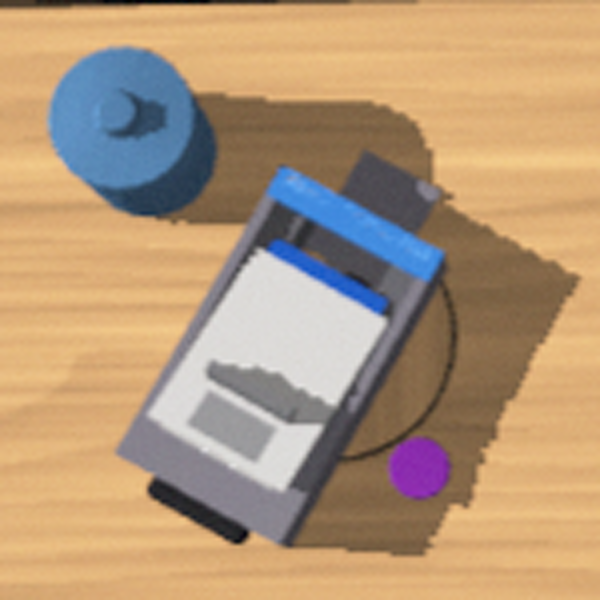

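```bash
cat >> h.py <<'E'
YAW=-0.517; O=np.array([555.8,15.2,0])
def frame(yaw=None,o=None):
    y=YAW if yaw is None else yaw
    return np.array([[np.cos(y),-np.sin(y),0],[np.sin(y),np.cos(y),0],[0,0,1]])
def todisp(X): return (np.asarray(X)-O)@frame()
def toworld(X): return np.asarray(X)@frame().T+O
E
python3 - <<'E'
from h import *
c=lambda *p:[(180+a/4-.375,130+b/4-.375) for a,b in p]
t=lambda n,p,z:print(n,todisp(onz("top",c(*p),z)).round(1).tolist())
t("deck rear corners (-125,+-60)",[(118,452),(290,545)],68.5)
t("bar corners 88/66,+-60",[(280,167),(445,258),(432,279)],69)
t("lip front",[(273,241),(386,304)],57)
t("plate rear corners",[(148,414),(288,493)],87)
t("rib top back?",[(208,376),(296,422)],97)
t("pad",[(203,391),(273,432),(263,461),(189,423)],84)
print(onz("top",c((115,112)),128),"canister"); print(onz("top",c((419,468)),10),"striker")
print(onz("top",[(456,216),(452,267)],106),"cups")
import cv2
im=cv2.imread("pics/scene0.png")
X=toworld([[88,60,69],[88,-60,69],[-125,60,68.5],[-125,-60,68.5],[66,60,69],[-45,0,84]])
for p in proj("scene",X): cv2.circle(im,tuple(int(round(v*8)) for v in p),12,(0,0,255),-1,shift=3)
cv2.imwrite("pics/scenec.png",cv2.resize(im[170:300,290:450],None,fx=4.5,fy=4.5,interpolation=cv2.INTER_CUBIC))
print(r.nose_length)
E
```

```text
deck rear corners (-125,+-60) [[-122.6, 59.6, 68.5], [-121.3, -64.5, 68.5]]
bar corners 88/66,+-60 [[86.1, 60.6, 69.0], [85.2, -61.5, 69.0], [69.3, -60.8, 69.0]]
lip front [[43.0, 42.9, 57.0], [42.2, -41.3, 57.0]]
plate rear corners [[-92.4, 51.2, 87.0], [-93.2, -49.7, 87.0]]
rib top back? [[-53.9, 28.3, 97.0], [-52.6, -33.6, 97.0]]
pad [[-63.4, 28.9, 84.0], [-64.7, -22.3, 84.0], [-83.5, -25.8, 84.0], [-85.0, 26.5, 84.0]]
[[683.96088345 119.83746583 128.        ]] canister
[[468.87891827 -59.49619346  10.        ]] striker
[[ 531.73238861 -490.67368142  106.        ]
 [ 406.2602257  -473.65000828  106.        ]] cups
22.0
```

View pics/scenec.png

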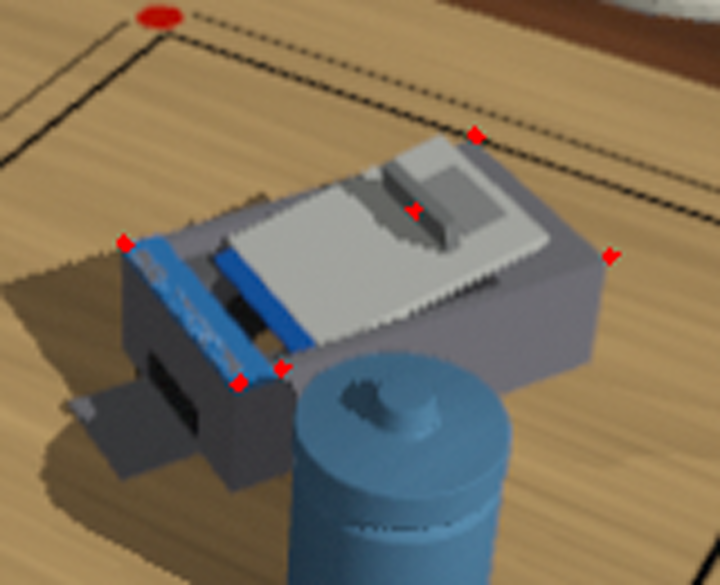

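The frame fits both views (deck and bar corners within 3 mm). The lip is at x≈42.6, about 35 mm short of the wall; the rib's back is at x≈-58 and the pad at x≈-75. I'll close the fingers and travel above the pad.

```bash
R='0 0 0 27.5 -27.5 0 0'
python3 steer.py '0 0 0 27.5 -27.5 0 0;0 0 0 27.5 -27.5 0 0;0 0 0 27.5 -27.5 0 0;0 0 0 27.5 -27.5 0 0;0 0 0 27.5 -27.5 0 0' 30
python3 steer.py '0 0 0 27.5 -27.5 0 0;0 0 0 27.5 -27.5 0 0;0 0 0 27.5 -27.5 0 0;0 0 0 27.5 -27.5 0 0;0 0 0 27.5 -27.5 0 0'
python3 steer.py '0 0 0 27.5 -27.5 0 0;0 0 0 27.5 -27.5 0 0;0 0 0 27.5 -27.5 0 0;0 0 0 27.5 -27.5 0 0;0 0 0 27.5 -27.5 0 0'
python3 steer.py '0 0 0 27.5 -27.5 0 0;0 0 0 27.5 -27.5 0 0;0 0 0.119 0 0 0 0;0 0 0.119 0 0 0 0;0 0 0.119 0 0 0 0'
python3 steer.py '0 0 0.119 0 0 0 0;0 0 0.119 0 0 0 0;0 0 0.119 0 0 0 0;0 0 0.119 0 0 0 0;0 0 0.119 0 0 0 0'
```

```text
clock: 0.52
eef_pos: [330.0, -382.4, 252.9]
tcp_rot: [-3.141, 0.0, 0.434]
contact_force: [1.0, -0.7, 0.3]
opening: 0.302
grasp_force: 0.0
clock: 0.93
eef_pos: [396.9, -199.7, 253.2]
tcp_rot: [-3.142, 0.0, 0.434]
contact_force: [1.5, -0.2, -0.6]
opening: -0.0
grasp_force: 0.0
clock: 1.35
eef_pos: [463.7, -17.0, 253.3]
tcp_rot: [3.142, -0.0, 0.435]
contact_force: [0.1, -1.0, -0.3]
opening: 0.0
grasp_force: 0.0
clock: 1.77
eef_pos: [490.1, 55.1, 252.8]
tcp_rot: [3.141, 0.001, 0.074]
contact_force: [0.0, -0.4, -0.3]
opening: 0.0
grasp_force: 0.0
clock: 2.18
eef_pos: [490.1, 54.1, 253.0]
tcp_rot: [3.141, 0.001, -0.523]
contact_force: [-0.3, -0.2, 0.7]
opening: 0.0
grasp_force: 0.0
```

```bash
python3 steer.py '0 0 0 0 0 40 0;0 0 0 0 0 40 0;0 0 0 0 0 35 0;0 0 0 0 0 0 0'
python3 - <<'E'
from h import *
s=r.sense(); print(todisp(s['eef_pos']).round(1),s['contact_force'].round(1))
a=r.grab_frame("scene")[160:290,290:450,::-1]; b=r.grab_frame("wrist")[:,:,::-1]
a=cv2.resize(a,(492,400),interpolation=cv2.INTER_CUBIC); b=cv2.resize(b,(300,188))
o=np.zeros((400,792,3),np.uint8); o[:,:492]=a; o[:188,492:]=b; cv2.imwrite("pics/s2.png",o)
E
```

```text
clock: 2.52
eef_pos: [485.9, 53.6, 132.7]
tcp_rot: [3.136, 0.008, -0.517]
contact_force: [-2.3, 0.3, 0.3]
opening: 0.0
grasp_force: 0.0
[-79.7  -1.1 132.7] [-2.3  0.3  0.3]
```

View pics/s2.png

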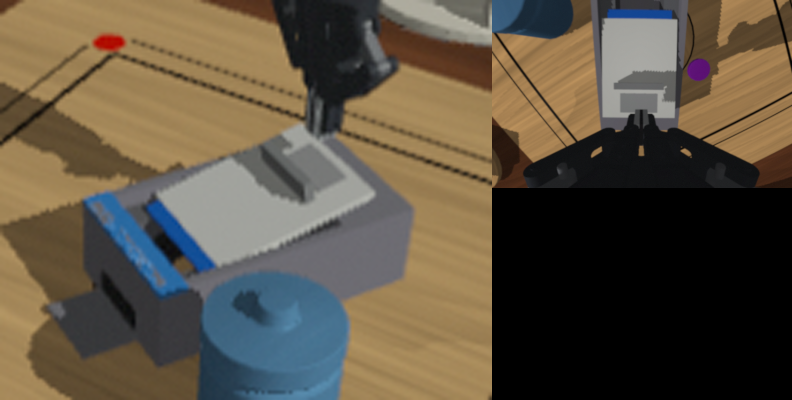

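Fingers are shut above the pad, central behind the rib (rib at about (290,170) in the left picture). Going down behind the rib.

```bash
python3 steer.py '0 0 0 3 -1 8 0;0 0 0 0 0 8 0;0 0 0 0 0 5 0;0 0 0 0 0 0 0'; python3 -c "
from h import *
print(todisp(r.sense()['eef_pos']).round(1))"
```

```text
clock: 2.95
eef_pos: [493.4, 53.4, 117.2]
tcp_rot: [-3.142, -0.0, -0.517]
contact_force: [-1.3, -0.3, 0.0]
opening: 0.003
grasp_force: 0.0
[-73.1   2.4 117.2]
```

```bash
python3 steer.py '0 0 0 0 1 4 0;0 0 0 0 0 3 0;0 0 0 0 0 0 0'; python3 steer.py '0 0 0 4 0 0 0;0 0 0 4 0 0 0;0 0 0 4 0 0 0;0 0 0 0 0 0 0'
```

```text
clock: 3.2
eef_pos: [492.7, 52.5, 110.0]
tcp_rot: [3.141, 0.0, -0.517]
contact_force: [-0.5, 0.8, 0.4]
opening: 0.0
grasp_force: 0.0
clock: 3.53
eef_pos: [504.5, 46.3, 110.5]
tcp_rot: [-3.141, -0.001, -0.518]
contact_force: [0.2, -0.0, -0.0]
opening: -0.0
grasp_force: 0.0
```

```bash
python3 steer.py '0 0 0 5 0 0 0;0 0 0 5 0 0 0;0 0 0 4 0 0 0;0 0 0 0 0 0 0'
python3 - <<'E'
from h import *
print(todisp(r.sense()['eef_pos']).round(1))
a=r.grab_frame("scene")[160:290,290:450,::-1]; b=r.grab_frame("wrist")[:,:,::-1]
a=cv2.resize(a,(492,400),interpolation=cv2.INTER_CUBIC); b=cv2.resize(b[:200,160:480],(300,188))
o=np.zeros((400,792,3),np.uint8); o[:,:492]=a; o[:188,492:]=b; cv2.imwrite("pics/s3.png",o)
E
```

```text
clock: 3.87
eef_pos: [516.6, 39.3, 110.4]
tcp_rot: [-3.141, -0.001, -0.517]
contact_force: [-0.8, 0.0, 0.4]
opening: -0.006
grasp_force: 0.0
[-46.    1.6 110.4]
```

View pics/s3.png

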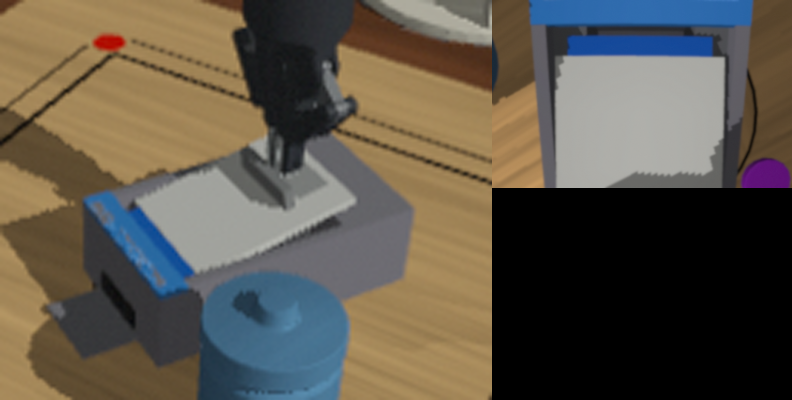

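The cover slides with the fingers: the lip's front is now just short of the bar. On in small steps until the force rises.

```bash
python3 steer.py '0 0 0 4 0 0 0;0 0 0 3 0 0 0;0 0 0 2 0 0 0;0 0 0 0 0 0 0'; python3 steer.py '0 0 0 2 0 0 0;0 0 0 2 0 0 0;0 0 0 0 0 0 0'
python3 - <<'E'
from h import *
print(todisp(r.sense()['eef_pos']).round(1))
E
```

```text
clock: 4.3
eef_pos: [523.9, 35.1, 110.3]
tcp_rot: [-3.141, -0.0, -0.517]
contact_force: [-0.5, 0.1, -0.5]
opening: -0.004
grasp_force: 0.0
clock: 4.55
eef_pos: [527.2, 33.2, 110.3]
tcp_rot: [-3.141, -0.0, -0.517]
contact_force: [0.1, 0.7, -0.2]
opening: -0.001
grasp_force: 0.1
[-33.8   1.5 110.3]
```

```bash
python3 steer.py '0 0 0 2 0 0 0;0 0 0 2 0 0 0;0 0 0 0 0 0 0'; python3 steer.py '0 0 0 2 0 0 0;0 0 0 0 0 0 0'
python3 - <<'E'
from h import *
print(todisp(r.sense()['eef_pos']).round(1))
E
```

```text
clock: 4.8
eef_pos: [530.2, 31.4, 110.2]
tcp_rot: [3.141, 0.001, -0.517]
contact_force: [-0.1, 0.9, 0.5]
opening: 0.0
grasp_force: 0.7
clock: 4.97
eef_pos: [530.5, 31.0, 110.0]
tcp_rot: [3.141, 0.004, -0.518]
contact_force: [-6.8, 6.7, 4.2]
opening: -0.001
grasp_force: 4.7
[-29.8   1.2 110. ]
```

The lip has met the wall (about 9.5 N of push). Back off over the pad and check.

```bash
python3 steer.py '0 0 0 -5 0 0 0;0 0 0 -5 0 0 0;0 0 0 0 0 0 0'
python3 - <<'E'
from h import *
print(todisp(r.sense()['eef_pos']).round(1))
a=r.grab_frame("scene")[160:290,290:450,::-1]; b=r.grab_frame("wrist")[:,:,::-1]
a=cv2.resize(a,(492,400),interpolation=cv2.INTER_CUBIC); b=cv2.resize(b[:200,160:480],(300,188))
o=np.zeros((400,792,3),np.uint8); o[:,:492]=a; o[:188,492:]=b; cv2.imwrite("pics/s4.png",o)
E
```

```text
clock: 5.22
eef_pos: [522.7, 35.5, 110.2]
tcp_rot: [3.141, 0.0, -0.517]
contact_force: [-0.0, -0.7, 0.1]
opening: 0.003
grasp_force: 0.0
[-38.8   1.3 110.2]
```

View pics/s4.png

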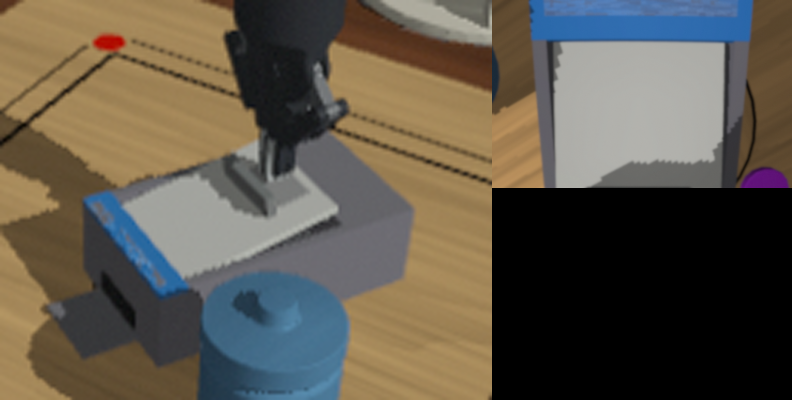

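The lip is entirely under the bar and the rear is still raised. Now pressing the pad down in small steps.

```bash
python3 steer.py '0 0 0 -4 0 0 0;0 0 0 0 0 4 0;0 0 0 0 0 3 0;0 0 0 0 0 3 0;0 0 0 0 0 0 0'; python3 steer.py '0 0 0 0 0 3 0;0 0 0 0 0 3 0;0 0 0 0 0 0 0'
```

```text
clock: 5.73
eef_pos: [519.7, 37.4, 100.0]
tcp_rot: [3.142, 0.001, -0.517]
contact_force: [-0.3, -0.0, 0.8]
opening: 0.003
grasp_force: 0.0
clock: 5.98
eef_pos: [519.8, 37.3, 93.6]
tcp_rot: [3.141, 0.0, -0.517]
contact_force: [0.7, -0.1, -0.7]
opening: 0.002
grasp_force: 0.0
```

```bash
python3 steer.py '0 0 0 0 0 3 0;0 0 0 0 0 2 0;0 0 0 0 0 0 0';  python3 - <<'E'
from h import *
print(todisp(r.sense()['eef_pos']).round(1))
a=r.grab_frame("scene")[160:290,290:450,::-1]; b=r.grab_frame("wrist")[:,:,::-1]
a=cv2.resize(a,(492,400),interpolation=cv2.INTER_CUBIC); b=cv2.resize(b[:200,160:480],(300,188))
o=np.zeros((400,792,3),np.uint8); o[:,:492]=a; o[:188,492:]=b; cv2.imwrite("pics/s5.png",o)
E
```

```text
clock: 6.23
eef_pos: [519.6, 37.4, 89.1]
tcp_rot: [3.141, 0.001, -0.517]
contact_force: [-2.2, 2.0, 6.3]
opening: -0.0
grasp_force: 2.8
[-42.4   1.4  89.1]
```

View pics/s5.png

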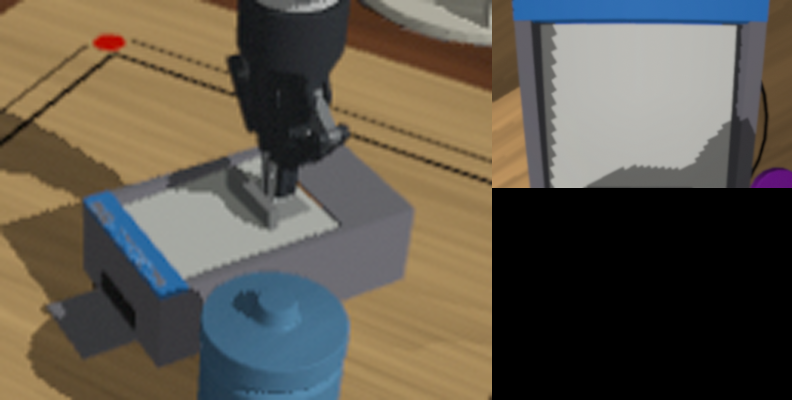

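The cover is pivoting down with the lip still under the bar; keep pressing.

```bash
python3 steer.py '0 0 0 0 0 2 0;0 0 0 0 0 2 0;0 0 0 0 0 0 0'; python3 steer.py '0 0 0 0 0 2 0;0 0 0 0 0 1 0;0 0 0 0 0 0 0'
```

```text
clock: 6.58
eef_pos: [519.9, 37.2, 84.8]
tcp_rot: [3.141, 0.0, -0.517]
contact_force: [-0.9, 1.6, -0.9]
opening: 0.002
grasp_force: 0.0
clock: 6.83
eef_pos: [519.8, 37.2, 82.1]
tcp_rot: [3.141, 0.0, -0.517]
contact_force: [-0.2, -0.2, -0.7]
opening: 0.002
grasp_force: 0.0
```

Probably snapped (force fell to zero); press on to be sure it is seated.

```bash
python3 steer.py '0 0 0 0 0 1.5 0;0 0 0 0 0 1 0;0 0 0 0 0 0 0'; python3 steer.py '0 0 0 0 0 1 0;0 0 0 0 0 0 0'
```

```text
clock: 7.08
eef_pos: [519.9, 37.2, 81.9]
tcp_rot: [3.141, 0.0, -0.517]
contact_force: [-10.3, -0.9, 34.4]
opening: 0.001
grasp_force: 17.2
clock: 7.25
eef_pos: [520.0, 37.2, 81.8]
tcp_rot: [3.142, -0.0, -0.517]
contact_force: [-14.8, -0.3, 48.3]
opening: -0.0
grasp_force: 23.8
```

The tip is stopped hard at z≈60 mm, the closed plate's top. Lifting clear.

```bash
python3 steer.py '0 0 0 0 0 -4 0;0 0 0 -1 0 -10 0;0 0 0 -1 0 -30 0;0 0 0 0 0 -40 0;0 0 0 0 0 -40 0'; python3 steer.py '0 0 0 -35 0 -20 0;0 0 0 -35 0 -20 0;0 0 0 -35 0 0 0;0 0 0 0 0 0 0;0 0 0 0 0 0 0'
python3 - <<'E'
from h import *
a=r.grab_frame("scene")[160:290,290:450,::-1]; b=r.grab_frame("wrist")[:,:,::-1]
a=cv2.resize(a,(400,325),interpolation=cv2.INTER_CUBIC); b=cv2.resize(b[:260,160:480],(400,325))
cv2.imwrite("pics/s6.png",np.hstack([a,b]))
E
```

```text
clock: 7.67
eef_pos: [517.1, 38.2, 203.6]
tcp_rot: [3.14, 0.002, -0.517]
contact_force: [1.9, 0.0, 0.7]
opening: -0.001
grasp_force: 0.0
clock: 8.08
eef_pos: [425.8, 90.7, 243.4]
tcp_rot: [-3.141, -0.001, -0.515]
contact_force: [0.4, -0.3, -0.2]
opening: 0.001
grasp_force: 0.0
```

View pics/s6.png

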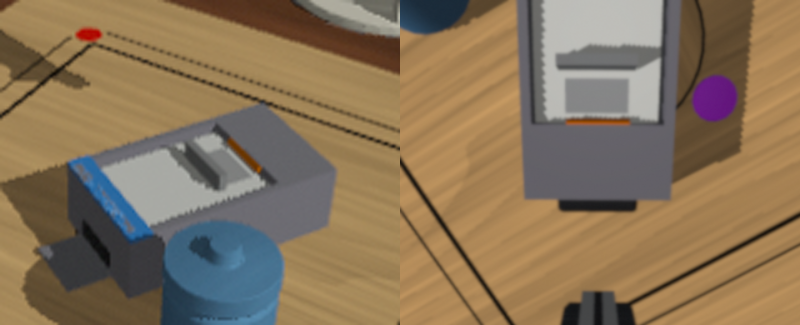

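The cover lies below the wall tops, its lip under the bar, and the orange catch shows over the rear edge (right picture, about (597,122)). I'll check the catch tip's position, then hand in.

Run:
```python
from h import *
P=r.camera_params("wrist"); im=r.grab_frame("wrist")
m=cv2.inRange(cv2.cvtColor(im,cv2.COLOR_RGB2HSV),(5,150,80),(18,255,255)); m[150:]=0;m[:80]=0
q=np.argwhere(m)[:,::-1]; q=q[(q[:,0]>270)&(q[:,0]<360)]
X=todisp(onz("wrist",q,63,P)); print(len(q),q.min(0),q.max(0),X.min(0).round(1),X.max(0).round(1))
e=[(425/1.25+0,0)]
print(todisp(onz("wrist",[(160+(533-400)*.8,122*.8),(160+(663-400)*.8,122*.8)],60,P)).round(1))
```

```text
189 [293  96] [343  99] [-63.4 -22.7  63. ] [-60.5  26.9  63. ]
[[-61.7  53.8  60. ]
 [-61.7 -50.5  60. ]]
```

```bash
python3 -c "
from rig import r
print(r.sign_off())"
```

```text
the job is handed in; nothing more can be done
None
```

The cover is closed: its lip is under the blue bar, it lies flat in the well, and the orange catch has snapped out over its rear edge (tip measured at x≈-60.5 mm). I never touched the bystanders, and the job was handed in with the arm clear at about 8 s; no verdict was returned.

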